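# Seat the chill plate in the serving board and probe it

### The arm

A 6-joint arm with a two-finger parallel gripper is mounted at the origin on a cart in front of the work surface, level with it; the furniture and walls round the work are solid. World frame = base frame: x ahead of the robot, y to its left, z up, the work surface at z = 0. Lengths are in m, angles in rad, forces in N, time in s.
With the tool pointing down it reaches from about 0.3 to 0.775 m from the base axis. Payload 14.6 kg.
Tool frame: the origin (TCP) lies midway between the tips of the shut fingers; the grasp point (between the pads) lies 19 mm behind it; z points along the fingers, y is the line along which they close (so a half turn about z gives the same grasp; the last joint's range is limited). The gripper opens to 85 mm and grips with 20 to 120 N. Pads are 22 mm wide; open, the fingers measure 114 mm over their backs; the gripper's body (76 mm by 85 mm) begins 54 mm behind the grasp point. The pads swing forward as they close: fully open they stand 13 mm farther back than shut.
Start: joints at [-1.25, 0.3, 1.521, -0, 1.321, -0.067], TCP at [0.208, -0.509, 0.231] pointing down, gripper open.
Joint ranges: [-3.03, 3.03], [-0.79, 2.21], [0.23, 2.52], [-1.04, 4.18], [0, 3.07], [-2.55, 2.55]. Speed limits (rad/s): [2.22, 2.22, 2.57, 3.14, 3.14, 3.14].

### API

Orientations are given as [roll, pitch, yaw] about the fixed x, y, z axes, in that order (R = Rz(yaw) Ry(pitch) Rx(roll)).
In Python, from plant import readout, snapshot, camera_model, manip gives the robot as it stands.
- The arm moves only by the tool move_arm, never from a script. Its argument "rows" is a list of rows, each a list of 5 numbers: the closure, from -1 (fully open) to 1 (shut), then the shift along the tool's x, y, z in mm, then the turn about the tool's z in rad. In form: [[claw, x, y, z, spin], ...]. A call has 1 to 12 rows; each row shifts and turns the commanded pose from where the row before left it, along the tool's axes as they then stand; what a row does not reach is not made up. A row lasts 1/12 s, in which the tool goes at most 41.7 mm and 7.16 degrees, less where a joint would pass 70% of its speed; a pose out of reach is approached as far as the arm can. A call with a gripper value outside its range is refused whole. The fingers move at their own pace and stop on an object; "newtons" is the grip in N (left out, the last holds). Time passes only in rows, so rows that do not move let the fingers close. It gives the time, the measured TCP pose, the force, the opening and the grip force at its end, in the units of the state.
- readout.read_state(): the state, without advancing time (a new reading comes with each control period).
- snapshot(name): name is "side" or "top"; returns (picture, depth): 480x640x3 uint8, red, green, blue; 480x640 float32, m along the optical axis (not along the pixel's ray), 0 where there is no reading.
- camera_model(name): a dict with "mtx" (3x3 intrinsics, pixels), "k1" (the pictures are not rectified: a ray, as slopes to the right and down, at radius r is drawn at 1 + k1 r^2 times it, then the intrinsics apply), "rvec" (rotation vector, rad) and "tvec" (3), from world to camera coordinates, as OpenCV has them. Camera axes: x right, y down, z forward; pixel columns grow to the right and rows downward; lengths in m; the calibration is good to about 2 mm. A picture is of the moment at which its call begins. camera_model takes no time and is no camera call.
- manip.job_done(): hands the job in; it is judged then, once.
The state is a dict: "time": time; "joint_positions": joint angles; "joint_velocities": joint speeds; "joint_efforts": joint torques, N m; "tcp_pos": TCP position; "ee_rot": TCP orientation; "ft_force": force on the tool from outside, world axes, zero at the start; "ft_torque": the same for the moment, N m; "grip_width": opening from 0.0 (shut) to 1.0 (fully open); "grasp_force": force on a finger pad.
Only numpy, scipy, OpenCV 4.12 (cv2) and the standard library are available. Lean on these libraries where they do the work, as an engineer would, in place of code of your own. Each camera call takes 0.05 s, during which the arm holds its last target. There are 200 camera calls.

### The job

Take the steel chill plate by its rib and press it down into the recess of the wooden serving board until its top is flush with the board all round, with your fingers still on it as it comes home. Then lift the probe thermometer out of its stand and check the plate: hold the probe upright with its small foot inside the ring engraved on the plate, pressing gently so that the spring tip is pushed in about halfway. Finish while holding the probe there, and leave the other things on the worktop where they are.

Things in the scene. Friction and masses are not known exactly. Their poses are not given: they have to be found in the camera images.
- board: Fixed wooden serving board, 110 (x) x 150 (y) x 24 (z) mm, on the worktop. Origin at the centre of its underside, z up, y along its length. In its middle a blind rectangular recess, 64 (x) x 94 (y) mm, 14 mm deep (floor 10 mm above the worktop), mouth chamfered 2 mm.
- recess (a point): Centre of the recess mouth, level with the board's top, 24 mm above the worktop; axes as the board's.
- chill_plate: Loose steel plate 60 (x) x 90 (y) x 14 (z) mm, 0.3 kg, lying flat at the start. Origin at the centre of its underside, y along its length, z up. A grip rib stands across its middle, 32 (x) by 14 mm (y, the width to grip), top 42 mm above the underside. It fits the recess with 2 mm of play on each side, either way round, and is then flush with the board.
- mark (a point): Centre of the engraved ring (inner diameter 19, outer 22 mm) on the plate's top, at y = +29 mm and z = +14 mm in the plate's frame: near one end only.
- stand: Fixed wooden block, 60 x 60 x 50 mm, with an upright through hole of 16 mm in the middle, where the probe hangs. Origin at the centre of its underside. Mind the tall wine rack behind: its front stands at about x = 0.6 m for all y below -0.08 m; travel drawn in towards the base.
- probe: Probe thermometer, 0.11 kg, hanging upright in the stand by its shoulder, origin 6 mm above the worktop; lift 50 mm to clear. Origin at the foot's underside (tip out), z up its axis. White handle 26 (x, width to grip) x 36 (y) mm from z = 44 to 116, black display on top; steel sleeve 11 mm dia from z = 14.5 to 44, below it the spring tip.
- probe_tip (a joint): How far the spring tip is pushed into the probe, in m: 0 out, 0.010 fully in. Spring of 600 N/m: halfway (0.005) takes 3 N.
- probe_foot (a point): Centre of the underside of the spring tip's round foot (10 mm diameter); moves with the tip. Axes as the probe's.
- lime: Bystander, to be left alone: a lime, roughly a ball, 48 mm. Origin at the centre of its underside.
- matchbox: Bystander, to be left alone: a matchbox lying flat, 36 x 53 x 15 mm. Origin at the centre of its underside.
- jigger: Bystander, to be left alone: a steel double-cone jigger, 43 x 43 x 95 mm. Origin at the centre of its underside.
- coaster: Bystander, to be left alone: a round dark coaster, 97 x 97 x 6 mm. Origin at the centre of its underside.
- steel_cup: Bystander, to be left alone: a steel shot cup, 47 x 47 x 82 mm. Origin at the centre of its underside.
- candle: Bystander, to be left alone: a candle in a tin, 67 x 67 x 46 mm. Origin at the centre of its underside.
Not all that is in view belongs to the job. Leave any pink look-alike of the chill_plate alone. There is more than one size of the probe; the job needs the smaller.

How it is judged:
By the outcome, as a careful person would: the job done as asked, in the order asked, and still so for the second after the job is handed in, while the arm keeps its last pose, push and grip.
It also fails if it takes over 72 s, if anything falls off the work surface, if the arm or the gripper's body presses on something with over 40 N, if the wrist force passes 120 N, or if a joint passes its speed limit or range.

## Working session

There is one attempt and no reset: what is moved stays moved. The work goes in short steps, Python scripts to look and compute and a tool call to move; the robot and the scene stay as the last step left them, time stands still between calls to the robot, and variables do not carry over. Pictures are saved under pics/ and viewed, at most 13 in all, crops included, and the job is handed in when it is done.

Besides the shell and the picture viewer there is one more tool, called after "Emit:" by a JSON object that holds its "api" and its "payload", one argument or row to a line. move_arm: Moves the arm, as the interface text tells. Its arguments: {"type":"object","properties":{"rows":{"type":"array","items":{"type":"array","items":{"type":"number"}}},"newtons":{"type":"number"}},"required":["rows"]}

```bash
ls; mkdir -p pics; cat > h.py <<'E'
import numpy as np, cv2
from plant import readout, snapshot, camera_model, manip
def grab(n,tag):
    im,d=snapshot(n); cv2.imwrite(f'pics/{tag}.png',im[:,:,::-1]); np.save(f'pics/{tag}.npy',d); return im,d
def cam(n):
    m=camera_model(n); R=cv2.Rodrigues(np.array(m['rvec'],float))[0]; return np.array(m['mtx'],float),m['k1'],R,np.array(m['tvec'],float).ravel()
def ray(n,uv):
    K,k1,R,t=cam(n); d=np.array([k1,0,0,0,0.])
    p=cv2.undistortPoints(np.array(uv,float).reshape(-1,1,2),K,np.array([k1,0,0,0.])).reshape(-1,2)
    return -R.T@t,(np.c_[p,np.ones(len(p))])@R
def at_z(n,uv,z):
    c,r=ray(n,uv); return c+r*((z-c[2])/r[:,2])[:,None]
def at_depth(n,uv,D):
    c,r=ray(n,uv); return c+r*np.array([np.median(D[int(v)-1:int(v)+2,int(u)-1:int(u)+2]) for u,v in uv])[:,None]
def proj(n,P):
    K,k1,R,t=cam(n); return cv2.projectPoints(np.array(P,float).reshape(-1,1,3),R@np.eye(3),t,K,np.array([k1,0,0,0.]))[0].reshape(-1,2)
E
python3 - <<'E'
from h import *
for n in('side','top'):
    grab(n,n+'0'); print(n,camera_model(n)); c,r=ray(n,[[320,240]]); print(c)
print(readout.read_state())
E
```

```text
pics
side {'mtx': array([[520.6631183 ,   0.        , 316.5284964 ],
       [  0.        , 520.6631183 , 238.32062055],
       [  0.        ,   0.        ,   1.        ]]), 'k1': -0.11964030279593715, 'rvec': array([ 0.01231951, -2.84419005,  1.32880535]), 'tvec': array([ 5.11382931e-01, -1.28284125e-03,  1.78558925e+00])}
[0.50173981 1.37443485 1.14412811]
top {'mtx': array([[475.43477585,   0.        , 318.96528122],
       [  0.        , 475.43477585, 236.17894448],
       [  0.        ,   0.        ,   1.        ]]), 'k1': -0.007221673317527779, 'rvec': array([ 2.12660411, -2.16997875,  0.17548246]), 'tvec': array([0.0460354 , 0.51634885, 1.68304252])}
[0.25834249 0.05884335 1.74102388]
{'time': 0.1, 'joint_positions': array([-1.24959590e+00,  3.00415555e-01,  1.52151616e+00,  6.57910754e-06,
        1.32071312e+00, -6.65937434e-02]), 'joint_velocities': array([-1.15789971e-03,  8.26979151e-05, -2.90631114e-03,  3.96466706e-04,
        1.14506127e-03,  1.56071085e-05]), 'joint_efforts': array([ 7.95918022e-04, -5.44381213e+01, -3.62371230e+01, -2.67425020e-05,
        3.06963608e-03, -2.36436824e-05]), 'tcp_pos': array([ 0.20791608, -0.50895829,  0.23077925]), 'ee_rot': array([-3.14054323e+00, -7.63753011e-05,  3.87792496e-01]), 'ft_force': array([-0.1995469 , -0.07766465, -0.42728085]), 'ft_torque': array([-0.04073731, -0.0279323 ,  0.01179577]), 'grasp_force': 0.0, 'grip_width': 0.9976312511587655}
```

View pics/top0.png

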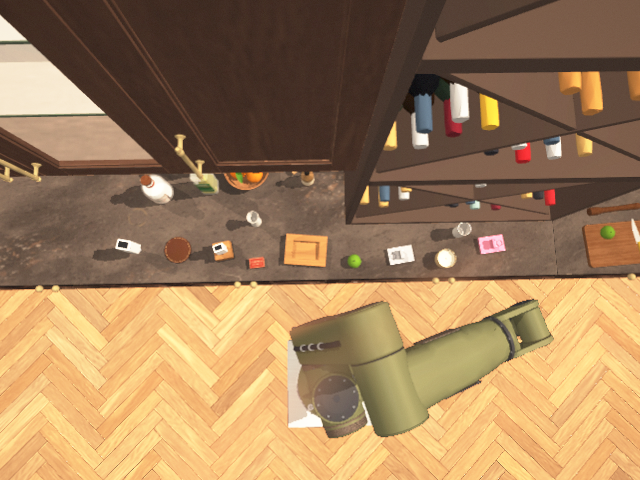

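View pics/side0.png

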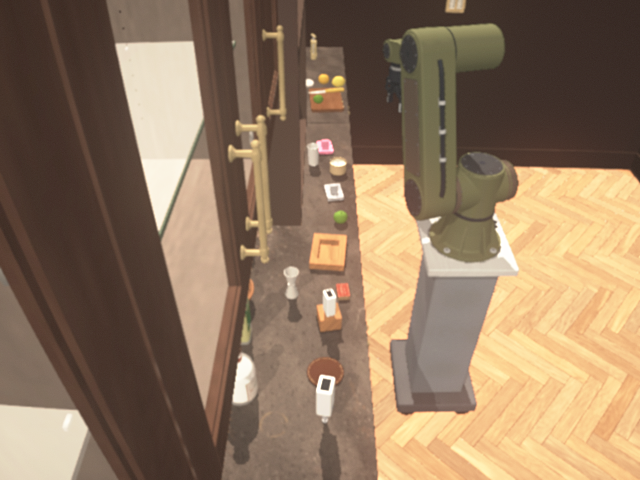

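Top view: steel plate at (400,255), board (305,250), stand with probe (222,249); pink look-alike at (491,244) and big probe at (128,246). The side view agrees: plate (334,192), board (328,252), probe (329,305). Next, enlarged crops.

```bash
cat > tile.py <<'E'
from h import *
def tiles(lst,out,tw=400,th=300):
    ts=[]
    for tag,u0,v0,w in lst:
        im=cv2.imread(f'pics/{tag}.png'); h=w*th//tw; s=tw/w
        t=cv2.resize(im[v0:v0+h,u0:u0+w],(tw,th),interpolation=cv2.INTER_CUBIC)
        for k in range(0,w,10): cv2.putText(t,str(u0+k),(int((k+.5)*s)-8,9),0,.33,(0,255,255),1); cv2.line(t,(int((k+.5)*s),10),(int((k+.5)*s),15),(0,255,255),1)
        for k in range(0,h,10): cv2.putText(t,str(v0+k),(0,int((k+.5)*s)+4),0,.33,(0,255,255),1); cv2.line(t,(22,int((k+.5)*s)),(27,int((k+.5)*s)),(0,255,255),1)
        ts.append(t)
    rows=[np.hstack(ts[i:i+2]) for i in range(0,len(ts),2)]
    cv2.imwrite(out,np.vstack(rows))
E
python3 - <<'E'
from tile import *
tiles([('top0',375,235,52),('top0',279,229,52),('top0',200,232,52),('side0',304,168,52)],'pics/c1.png')
tiles([('side0',302,228,52),('side0',304,280,64)],'pics/c2.png')
E
```

```text
(no output)
```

View pics/c1.png

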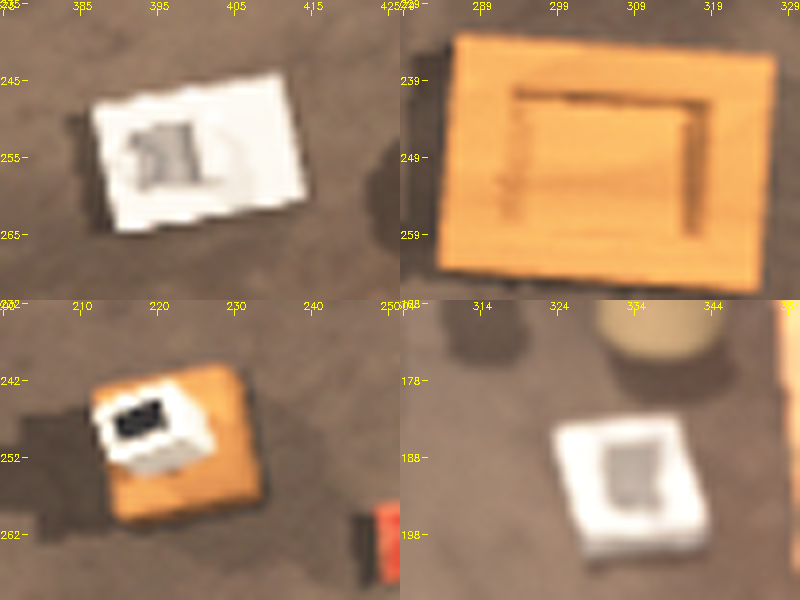

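View pics/c2.png

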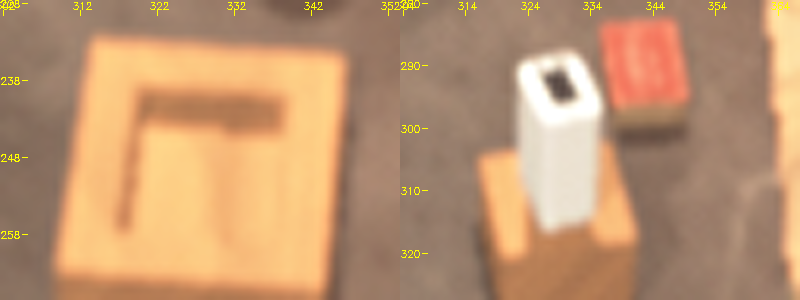

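Crops: plate outline top view (386.6,248.4)…(414.3,260.2), rib area with its shadow about (396,255), board corners (285.6,232.9)…(325.3,266.3), stand top (230.7,239.7)…(214.5,260.4), display at (217.7,246.8). The ring is washed out. Next: triangulate, and use depth and a contrast stretch for the rib and ring.

```bash
cat > m.py <<'E'
from tile import *
from scipy.optimize import least_squares
def tri(a,b):
    (c1,r1),(c2,r2)=ray('top',[a]),ray('side',[b]); r1=r1[0];r2=r2[0]
    s=np.linalg.lstsq(np.c_[r1,-r2],c2-c1,rcond=None)[0]; p,q=c1+s[0]*r1,c2+s[1]*r2
    return (p+q)/2,np.linalg.norm(p-q)
def fit(top,side,lx,ly,z0):
    # corners order in top picture TL,TR,BR,BL = (+x+y),(+x-y),(-x-y),(-x+y)
    P=np.array([[1,1],[1,-1],[-1,-1],[-1,1]])*[lx/2,ly/2]
    def res(q,which='ts'):
        R=np.array([[np.cos(q[2]),-np.sin(q[2])],[np.sin(q[2]),np.cos(q[2])]])
        W=np.c_[P@R.T+q[:2],np.full(4,q[3])]
        o=[]
        if top is not None: o.append((proj('top',W)-top).ravel())
        if side is not None: o.append((proj('side',W)-side).ravel())
        return np.concatenate(o)
    g=at_z('top',top,z0).mean(0)
    r=least_squares(res,[g[0],g[1],0,z0]); return r.x,np.abs(r.fun).max()
if __name__=='__main__':
    np.set_printoptions(precision=4,suppress=True)
    pt=np.array([[386.6,248.4],[411.2,244],[414.3,260.2],[389.7,264.7]]);ps=np.array([[323.4,184],[340,182.5],[343.5,196.4],[327.3,199.1]])
    # in side view: camera looks to -y, +x is to the left; far=-y at top
    ps=ps[[3,0,1,2]]
    bt=np.array([[285.65,232.9],[327.4,235.9],[325.3,266.3],[283.4,263.35]]);bs=np.array([[313.5,232.4],[346.6,234.4],[344.15,265.5],[308.65,263]])[[3,0,1,2]]
    st=np.array([[211.5,243.2],[230.7,239.7],[233.6,257.1],[214.45,260.4]])
    for n,t,s in(('plate',pt,ps),('board',bt,bs)):
        print(n,[np.r_[tri(a,b)] if 0 else np.round(np.r_[tri(a,b)[0],tri(a,b)[1]],4).tolist() for a,b in zip(t,s)])
    print(fit(pt,ps,.06,.09,.014)); print(fit(bt,bs,.11,.15,.024)); 
    print('stand',at_z('top',st,.05), at_z('top',st,.05).mean(0))
    print('probe top',tri([217.7,246.8],[328.8,293.1]))
    for n,(u0,u1,v0,v1) in (('top',(383,418,243,268)),('side',(320,346,180,204))):
        D=np.load(f'pics/{n}0.npy'); g=[(u,v) for v in range(v0,v1) for u in range(u0,u1)]
        c,r=ray(n,g); W=c+r*np.array([D[v,u] for u,v in g])[:,None]
        print(n);print('\n'.join(' '.join('%3d'%(z*1000) for z in row) for row in W[:,2].reshape(v1-v0,u1-u0)))
    for n in('top0','side0'):
        im=cv2.imread(f'pics/{n}.png').astype(float); im=np.clip((im-175)*255/80,0,255); cv2.imwrite(f'pics/{n}s.png',im)
    tiles([('top0s',380,238,40),('side0s',314,176,40)],'pics/c3.png')
E
python3 m.py
```

```text
plate [[0.4722, -0.2128, 0.0077, 0.0012], [0.4863, -0.303, 0.0147, 0.0021], [0.424, -0.3104, 0.0176, 0.0021], [0.4114, -0.2205, 0.0151, 0.0016]]
board [[0.5346, 0.1569, 0.0229, 0.0011], [0.5208, 0.0044, 0.0239, 0.0018], [0.4091, 0.0147, 0.0246, 0.0009], [0.4227, 0.1663, 0.022, 0.0]]
(array([ 0.4484, -0.2616,  0.1505,  0.0138]), np.float64(1.278612856638489))
(array([ 0.4718,  0.0858, -0.089 ,  0.0235]), np.float64(0.6046667525583871))
stand [[0.4975 0.4213 0.05  ]
 [0.5088 0.3527 0.05  ]
 [0.4459 0.3419 0.05  ]
 [0.4354 0.41   0.05  ]] [0.4719 0.3814 0.05  ]
probe top (array([0.4748, 0.3845, 0.1217]), np.float64(0.0005603797661871303))
top
  0  -3   4   1  -3  -5   5   3   4   2 -11  -2  -6   3  -4  -2  -2   0   1  -1   3   0  -2   0  -1  -3   8   0   0  -5   2   0   0   1   7
 -9  -8   1   1  -2   4   7   5   4  -1  -1   0  -9  -4  -2  -1  -2  -1  -3   5  -1   4   4   2   0  -5  -2  -2   0   3   0 1741   3  -8   4
  7   6   7   1  -5  -9   0   2  -1 1741  10   4   1  -3   0   5   0  -4  -5   0   5   0  -4  -3  -3   9  10   8   0   5  -3  -5   2   0 -13
  2   7   1   5   0  -1  -7  -
[... 4971 characters left out ...]
4  10  13   9   7   8   6  16  12   7  14 1144   8   3   3   0
  4  -1   2   0   2   0  -5  -1   9   9  12   5   9   8  11   9  14   5   3   3   2   4   2   6   0   4
  0   0  -3   0  -3   1   0   3   2   2   4   0   5   1   6   4   4   6  -1   0   2  -2   0   8  -3   0
  4   3   2   1   0   5   3  -1  -2   2  -1   0   0   0   8   8   0   1   1   3   3   0   4   4   3   1
  2   0  -4   6   1   2   2  -3   1   5   4   9   0   0   4  -2   4  -4  -3  -2   3  -4   4   0  -2   0
  0   2   0   6  -4  -3   2  -1   3  -2   4   1   1  -1   1   0   6  -1   0  -3   1   2   7   0   0  -2[ WARN:0@1.040] global loadsave.cpp:1063 imwrite_ Unsupported depth image for selected encoder is fallbacked to CV_8U.
```

View pics/c3.png

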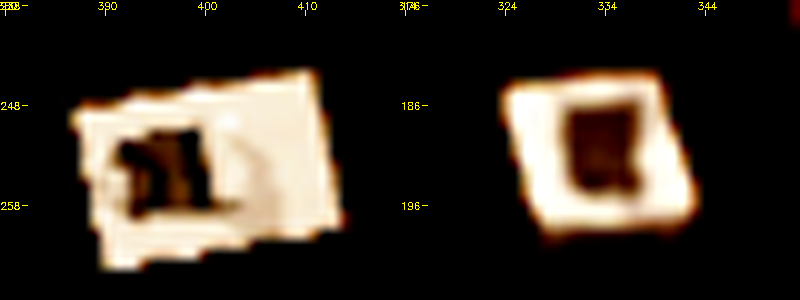

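Depth shows the rib as the narrow 41 mm band at u≈399–403, v≈250–258 in the top view (side: 330–337, 184–187). The grey beside it is shadow, and the ring end is still unclear. Next I refine the numbers and approach.

```bash
cat >> h.py <<'E'
def go(p,yaw):
    "displacement in tool axes (mm) after turning first, and the spin"
    s=readout.read_state(); r=np.array(s['ee_rot']); d=np.array(p)-s['tcp_pos']
    sp=-((yaw-r[2]+np.pi/2)%np.pi-np.pi/2); y=r[2]-sp
    print('tcp',s['tcp_pos'].round(4),'rpy',r.round(4),'spin',round(sp,3),'xyz',np.round(1000*np.array([d@[np.cos(y),np.sin(y),0],d@[np.sin(y),-np.cos(y),0],-d[2]]),1))
E
python3 - <<'E'
from m import *
im=cv2.imread('pics/top0.png'); s=im[235:275,375:427].min(2)>150
s=cv2.morphologyEx(s.astype(np.uint8),cv2.MORPH_CLOSE,np.ones((11,11)))
c=max(cv2.findContours(s,0,2)[0],key=cv2.contourArea); b=cv2.boxPoints(cv2.minAreaRect(c))+[375,235]
w=at_z('top',b,.014); print(b,w,w.mean(0))
for n,u0,u1,v0,v1 in(('top',388,410,248,262),('side',326,342,182,190)):
    D=np.load(f'pics/{n}0.npy'); g=np.array([(u,v) for v in range(v0,v1) for u in range(u0,u1)]); c,r=ray(n,g); W=c+r*D[g[:,1],g[:,0]][:,None]
    k=(W[:,2]>.034)&(W[:,2]<.06); q=W[k]; print(n,g[k].mean(0),q.mean(0),at_z(n,[g[k].mean(0)],.042)); e=np.linalg.svd(q[:,:2]-q[:,:2].mean(0))[2][0]; print('axis',np.arctan2(e[1],e[0]))
    # probe handle top
for n,u0,u1,v0,v1 in(('top',195,240,230,270),('side',310,345,275,320)):
    D=np.load(f'pics/{n}0.npy'); g=np.array([(u,v) for v in range(v0,v1) for u in range(u0,u1)]); c,r=ray(n,g); W=c+r*D[g[:,1],g[:,0]][:,None]
    k=(W[:,2]>.105)&(W[:,2]<.16); q=W[k]; print(n,g[k].mean(0),k.sum(),np.median(q,0),q.mean(0),at_z(n,[g[k].mean(0)],.122)); e=np.linalg.svd(q[:,:2]-q[:,:2].mean(0))[2][0]; print('axis',np.arctan2(e[1],e[0]))
    k=(W[:,2]>.04)&(W[:,2]<.06);q=W[k];print('stand',q.min(0),q.max(0),q.mean(0))
print(tri([401.2,254.2],[333.5,185.3]))
go([.449,-.2615,.11],.16)
E
```

```text
[[386.47199631 248.09600258]
 [411.20000076 243.60000038]
 [414.25600052 260.40800285]
 [389.52799606 264.90400505]] [[ 0.47196286 -0.21130214  0.014     ]
 [ 0.48680467 -0.30302303  0.014     ]
 [ 0.42463749 -0.31111079  0.014     ]
 [ 0.41000394 -0.21985373  0.014     ]] [ 0.44835224 -0.26132242  0.014     ]
top [401.21875 253.84375] [ 0.44664501 -0.25931093  0.04166636] [[ 0.44660075 -0.25924722  0.042     ]]
axis -2.9948763719640517
side [333.38709677 185.51612903] [ 0.45004774 -0.25473576  0.0407736 ] [[ 0.45010441 -0.25292033  0.042     ]]
axis -3.1194720468644332
top [218.075 247.8  ] 80 [0.47057659 0.38379276 0.12038863] [0.47123812 0.38353193 0.12000382] [[0.47097215 0.38313577 0.122     ]]
axis 2.0715909047217322
stand [0.43731687 0.35201384 0.04018046] [0.50450462 0.41763326 0.0592439 ] [0.46733022 0.37793697 0.04821602]
side [328.81294964 296.14388489] 139 [0.47466424 0.39392259 0.12098789] [0.47506784 0.39333034 0.11913687] [[0.47512785 0.39612374 0.122     ]]
axis 1.9300850979986182
stand [0.44020215 0.35377442 0.04098158] [0.50715712 0.41687439 0.05996966] [0.47530344 0.39459691 0.05062421]
(array([ 0.44763864, -0.26019755,  0.03766527]), np.float64(0.0037038434642922774))
tcp [ 0.2079 -0.509   0.2308] rpy [-3.1405e+00 -1.0000e-04  3.8780e-01] spin 0.228 xyz [ 277.4 -205.9  120.8]
```

Emit:
{"api": "move_arm", "payload": {
  "rows": [
    [-1, 0, 0, 0, 0.115],
    [-1, 0, 0, 0, 0.113],
    [0.2, 28, -20.6, 0, 0],
    [0.2, 28, -20.6, 0, 0],
    [0.2, 28, -20.6, 0, 0],
    [0.2, 28, -20.6, 0, 0],
    [0.2, 28, -20.6, 0, 0],
    [0.2, 28, -20.6, 0, 0],
    [0.2, 28, -20.6, 0, 0],
    [0.2, 28, -20.6, 0, 0],
    [0.2, 28, -20.6, 0, 0],
    [0.2, 25, -20.6, 0, 0]
  ],
  "newtons": 60
}}

```text
time: 1.1
tcp_pos: [0.4498, -0.2601, 0.2311]
ee_rot: [-3.141, 0.0, 0.16]
ft_force: [0.4, -1.3, 0.9]
grip_width: 0.399
grasp_force: 0.0
```

```bash
python3 -c "
from h import *
go([.4485,-.261,.019],.155);s=readout.read_state();print(s['grip_width'],s['time'])"
```

```text
tcp [ 0.4498 -0.2601  0.2311] rpy [-3.1413e+00  2.0000e-04  1.6000e-01] spin 0.005 xyz [ -1.4   0.7 212.1]
0.39934731869542384 1.1
```

Emit:
{"api": "move_arm", "payload": {
  "rows": [
    [0.2, -1.4, 0.7, 35, 0.005],
    [0.2, 0, 0, 35, 0],
    [0.2, 0, 0, 35, 0],
    [0.2, 0, 0, 35, 0],
    [0.2, 0, 0, 30, 0],
    [0.2, 0, 0, 20, 0],
    [0.2, 0, 0, 12, 0],
    [0.2, 0, 0, 9, 0],
    [0.2, 0, 0, 0, 0]
  ]
}}

```text
time: 1.85
tcp_pos: [0.447, -0.2624, 0.0192]
ee_rot: [-3.14, 0.001, 0.155]
ft_force: [0.0, 1.1, -0.2]
grip_width: 0.4
grasp_force: 0.0
```

Emit:
{"api": "move_arm", "payload": {
  "rows": [
    [1, 0, 0, 0, 0],
    [1, 0, 0, 0, 0],
    [1, 0, 0, 0, 0],
    [1, 0, 0, 0, 0],
    [1, 0, 0, 0, 0],
    [1, 0, 0, 0, 0],
    [1, 0, 0, 0, 0],
    [1, 0, 0, 0, 0]
  ],
  "newtons": 70
}}

```text
time: 2.52
tcp_pos: [0.448, -0.2631, 0.0216]
ee_rot: [3.14, -0.002, 0.155]
ft_force: [-1.1, 0.8, 7.7]
grip_width: 0.144
grasp_force: 70.1
```

Emit:
{"api": "move_arm", "payload": {
  "rows": [
    [1, 0, 0, -5, 0],
    [1, 0, 0, -15, 0],
    [1, 0, 0, -30, 0],
    [1, 0, 0, -35, 0],
    [1, 0, 0, -35, 0],
    [1, 0, 0, -20, 0],
    [1, 0, 0, 0, 0.122],
    [1, 0, 0, 0, 0.122],
    [1, 0, 0, 0, 0]
  ]
}}

```text
time: 3.27
tcp_pos: [0.4473, -0.2625, 0.161]
ee_rot: [3.141, -0.001, -0.095]
ft_force: [-0.9, 0.2, -2.9]
grip_width: 0.147
grasp_force: 68.8
```

```bash
python3 - <<'E'
from m import *
for n,r,z in(('top',(275,225,335,275),.024),('side',(300,222,355,280),.024)):
    x0,y0,x1,y1=r; im=cv2.imread(f'pics/{n}0.png')[y0:y1,x0:x1].astype(int)
    s=((im[:,:,2]-im[:,:,0])>70).astype(np.uint8); s=cv2.morphologyEx(s,cv2.MORPH_CLOSE,np.ones((9,9)))
    c=max(cv2.findContours(s,0,2)[0],key=cv2.contourArea); b=cv2.boxPoints(cv2.minAreaRect(c))+[x0,y0]
    w=at_z(n,b,z); print(n,b,w,w.mean(0)); 
    if n=='top': d=w[[0,3]].mean(0)-w[[1,2]].mean(0); print(d, np.arctan2(-d[0],d[1]))
go([.4718,.0858,.14],-.089);print(readout.read_state()['grip_width'],readout.read_state()['ft_force'])
E
```

```text
top [[283.16751289 263.6548233 ]
 [285.40101433 232.38578653]
 [327.68527985 235.40608978]
 [325.4517746  266.67512512]] [[0.42138815 0.16703803 0.024     ]
 [0.53583148 0.15777179 0.024     ]
 [0.52167017 0.00347214 0.024     ]
 [0.4073745  0.01427198 0.024     ]] [0.47156607 0.08563849 0.024     ]
[-0.1143695   0.01003304  0.        ] 1.4832955414500153
side [[308.01639557 267.819664  ]
 [311.36885452 230.94262505]
 [347.25409317 234.20492172]
 [343.90163422 271.08196259]] [[ 0.53671395  0.18024491  0.024     ]
 [ 0.52905605 -0.00346157  0.024     ]
 [ 0.40726835  0.01286616  0.024     ]
 [ 0.42443217  0.19410053  0.024     ]] [0.47436763 0.09593751 0.024     ]
tcp [ 0.4473 -0.2625  0.161 ] rpy [ 3.1413e+00 -6.0000e-04 -9.5100e-02] spin -0.006 xyz [  -6.5 -349.1   21. ]
0.14745266584746552 [-0.85833184  0.19269407 -2.93040417]
```

Emit:
{"api": "move_arm", "payload": {
  "rows": [
    [1, 0, -20, 0, -0.006],
    [1, -0.6, -35, 0, 0],
    [1, -1, -35, 0, 0],
    [1, -1, -35, 0, 0],
    [1, -1, -35, 0, 0],
    [1, -1, -35, 0, 0],
    [1, -1, -35, 0, 0],
    [1, -1, -35, 0, 0],
    [1, 0, -35, 0, 0],
    [1, 0, -30, 0, 0],
    [1, 0, -19, 0, 0],
    [1, 0, 0, 0, 0]
  ]
}}

```text
time: 4.27
tcp_pos: [0.4697, 0.0887, 0.1603]
ee_rot: [-3.141, 0.0, -0.076]
ft_force: [0.7, -0.9, -3.6]
grip_width: 0.149
grasp_force: 69.0
```

Emit:
{"api": "move_arm", "payload": {
  "rows": [
    [1, 0, 0, 30, 0],
    [1, 0, 0, 30, 0],
    [1, 0, 0, 25, 0],
    [1, 0, 0, 0, 0],
    [1, 0, 0, 0, 0]
  ]
}}

```text
time: 4.68
tcp_pos: [0.4695, 0.0854, 0.0751]
ee_rot: [3.141, 0.002, -0.081]
ft_force: [1.0, 0.6, -1.7]
grip_width: 0.145
grasp_force: 68.9
```

```bash
python3 - <<'E'
from m import *
go([.4718,.0858,.05],-.089); print(readout.read_state()['ft_force'])
for n in('side','top'): grab(n,n+'1')
tiles([('top1',275,225,60),('side1',296,215,60)],'pics/c4.png',400,400)
E
```

```text
tcp [0.4695 0.0854 0.0751] rpy [ 3.1411e+00  2.3000e-03 -8.1100e-02] spin 0.008 xyz [ 2.2 -0.6 25.1]
[ 0.9577942   0.58121928 -1.71614649]
```

View pics/c4.png

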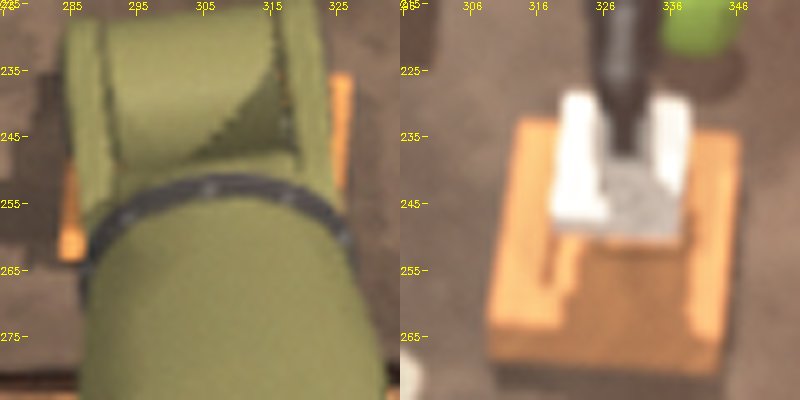

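Top view is blocked by the arm. The side crop shows the plate held above the recess, far corners about (319.8,228.3) and (339.3,229.2), near top-left (318,247.2). I'll compare plate and board in this same view.

```bash
python3 - <<'E'
from m import *
np.set_printoptions(precision=4,suppress=True)
def corners(x,y,yaw,z,lx,ly):
    P=np.array([[1,1],[1,-1],[-1,-1],[-1,1]])*[lx/2,ly/2]; c,s=np.cos(yaw),np.sin(yaw)
    return np.c_[P@np.array([[c,s],[-s,c]])+[x,y],np.full(4,z)]
print('board pred',proj('side',corners(.4718,.0858,-.089,.024,.11,.15)).tolist())
print('plate pred top',proj('side',corners(.4695,.0854,-.081,.0675,.06,.09)).tolist())
print('plate pred bot',proj('side',corners(.4695,.0854,-.081,.0535,.06,.09)).tolist())
D=np.load('pics/side1.npy'); g=np.array([(u,v) for v in range(222,258) for u in range(314,346)]); c,r=ray('side',g); W=c+r*D[g[:,1],g[:,0]][:,None]
print('\n'.join(str(222+i)+': '+' '.join('%3d'%(z*1000) for z in row) for i,row in enumerate(W[:,2].reshape(36,32))))
E
```

```text
board pred [[309.2657393764728, 262.51931323095835], [314.0151373047025, 232.75480777867298], [346.3772756925741, 234.78545761006094], [343.84981219079043, 264.82604077683305]]
plate pred top [[318.8709270077227, 246.49940484269678], [321.20650171524545, 228.7188581405173], [339.3905163165171, 229.75726585285707], [337.81128284889604, 247.6212588784164]]
plate pred bot [[318.85261617868105, 249.83078709013418], [321.1769283409534, 232.01014885010267], [339.2663437455634, 233.05020966341664], [337.6893584290031, 250.953955257674]]
222:  -3  -1   1   4   0   5  -2   0   0  -2 144 148 147 177 173 176 176 145 143 151 151   0   8  21  13  19  11  14  12  10  13  -1
223:   6   3  -3  -1   2  -1   2   1   0   0 147 164 164 173 173 173 167 143 149 144 147  -5  -3   0  -1   5   6 1144  12   1  -1   0
224:  -1   0   0   0   3  -2  -1   5  -1   0 138 172 170 171 169 170 176 171 176 141 144   1   0   1   0  -1   0   1   0   3   6   6
225:   0   0  -1   2   1   0  -1   2  -3  -1 167 172 169 168 170 168 172 167 169 139  -1  -1  -3  -2  -7   1   5   3   1   0   0   2
226:  -1  -4   1  -3   0   0   
[... 3530 characters left out ...]
 8  16  24  27  29  27  24  22   0
253:  25  24  25  21  11  13  17  15   9  13  10 1144   8   9  10  11  13   7  12   9  11  14  12  12  25  22  29  22  25  23  25   0
254:  28  22  24  23  13  12   4  11   7  12  12   9   8   7   6   7   9  12  10  12  14  11  13   9  24  23  25  17  21  25  26  -4
255:  27  28  32  26  14  11  13  11  10  11  13  14  13   7   9  11  17   9  10  12  11   8  12   6  24  28  22  23  21  19  27   0
256:  25  28  22  18   8  12   5   8  12  15  12  10  13   7   3  13   4  12  11  10   8  14   8  12  27  19  28  27  25  28  23   0
257:  26  24  23  20   9  12  11   9  16  12   5  11  11  10   9  13  12   5  10  10   5   8   9   6  23  30  23  20  31  24  24   2
```

```bash
cat > seg.py <<'E'
from m import *
from scipy.optimize import minimize
np.set_printoptions(precision=4,suppress=True)
def pol(q,z,lx,ly):
    P=np.array([[1,1],[1,-1],[-1,-1],[-1,1]])*[lx/2,ly/2]; c,s=np.cos(q[2]),np.sin(q[2])
    return np.c_[P@np.array([[c,s],[-s,c]])+q[:2],np.full(4,z)]
def segfit(n,tag,q0,z,lx,ly,zlo,drop=None,box=12):
    D=np.load(f'pics/{tag}.npy'); p=proj(n,pol(q0,z,lx,ly)); a=np.floor(p.min(0)-8).astype(int); b=np.ceil(p.max(0)+8).astype(int)
    g=np.array([(u,v) for v in range(a[1],b[1]) for u in range(a[0],b[0])]); c,r=ray(n,g); Z=(c+r*D[g[:,1],g[:,0]][:,None])[:,2]
    m=np.where(Z>zlo,1.,0.); keep=(Z<1)
    inner=proj(n,pol(q0,z,lx*.72,ly*.72)).astype(np.float32)
    keep&=np.array([cv2.pointPolygonTest(inner,(float(u),float(v)),False)<0 for u,v in g])
    if drop is not None: keep&=~drop(g)
    g,m=g[keep],m[keep]
    def f(q):
        P=proj(n,pol(q,z,lx,ly)).astype(np.float32)
        d=np.array([cv2.pointPolygonTest(P,(float(u),float(v)),True) for u,v in g])
        return ((1/(1+np.exp(-np.clip(d/.25,-40,40)))-m)**2).sum()
    r=min((minimize(f,np.array(q0)+e,method='Nelder-Mead',options=dict(initial_simplex=np.array(q0)+e+np.vstack([np.zeros(3),np.diag([.003,.003,.03])]),xatol=1e-5,fatol=1e-3)) for e in ([0,0,0],[.001,-.001,.01])),key=lambda r:r.fun)
    print(n,tag,r.x,r.fun); return r.x
E
python3 - <<'E'
from seg import *
b=[.4718,.0858,-.089]
segfit('top','top0',b,.024,.11,.15,.012)
segfit('side','side0',b,.024,.11,.15,.012,drop=lambda g:g[:,1]>258)
segfit('top','top0',[.4484,-.2613,.155],.014,.06,.09,.007)
segfit('side','side0',[.4484,-.2613,.155],.014,.06,.09,.007,drop=lambda g:(g[:,1]>196)|((g[:,1]<187)&(g[:,0]>328)&(g[:,0]<339)))
segfit('side','side1',[.4695,.0854,-.081],.0675,.06,.09,.05,drop=lambda g:(g[:,1]>247)|((g[:,1]<236)&(g[:,0]>322)&(g[:,0]<335)))
E
```

```text
top top0 [ 0.4697  0.0875 -0.0947] 18.701373161347135
side side0 [ 0.4727  0.0873 -0.0944] 8.458272458455035
top top0 [ 0.4466 -0.2594  0.1608] 61.099892238390964
side side0 [ 0.4502 -0.2596  0.1578] 19.710524089824446
side side1 [ 0.4713  0.0876 -0.0712] 5.591359760642133
```

Emit:
{"api": "move_arm", "payload": {
  "rows": [
    [1, 1.4, 0.4, 12, 0.019],
    [1, 0, 0, 11, 0],
    [1, 0, 0, 0, 0],
    [1, 0, 0, 0, 0],
    [1, 0, 0, 0, 0]
  ]
}}

```text
time: 5.2
tcp_pos: [0.4716, 0.0852, 0.053]
ee_rot: [-3.141, -0.001, -0.102]
ft_force: [0.0, 0.3, -2.9]
grip_width: 0.145
grasp_force: 69.0
```

```bash
python3 - <<'E'
from seg import *
go([.4709,.0851,.05],-.10); s=readout.read_state(); x,y,z=s['tcp_pos']
grab('side','side2'); go([.4709,.0851,.05],-.10)
segfit('side','side2',[x+.0018,y+.002,s['ee_rot'][2]],z-.0076,.06,.09,z-.0076-.012,drop=lambda g:(g[:,1]>251)|((g[:,1]<240)&(g[:,0]>322)&(g[:,0]<335)))
E
```

```text
tcp [0.4716 0.0852 0.053 ] rpy [-3.1414 -0.0008 -0.1016] spin -0.002 xyz [-0.7  0.2  3. ]
tcp [0.4717 0.0852 0.053 ] rpy [-3.1414 -0.001  -0.1017] spin -0.002 xyz [-0.8  0.2  3. ]
side side2 [ 0.4735  0.0884 -0.1109] 3.6496901718591306
```

Emit:
{"api": "move_arm", "payload": {
  "rows": [
    [1, -0.7, 0.7, 2, -0.006],
    [1, 0, 0, 2, 0],
    [1, 0, 0, 2, 0],
    [1, 0, 0, 2, 0],
    [1, 0, 0, 2, 0],
    [1, 0, 0, 2, 0],
    [1, 0, 0, 0, 0]
  ]
}}

```text
time: 5.83
tcp_pos: [0.4704, 0.0846, 0.0399]
ee_rot: [-3.142, 0.0, -0.096]
ft_force: [1.0, 1.5, -4.0]
grip_width: 0.144
grasp_force: 69.0
```

Emit:
{"api": "move_arm", "payload": {
  "rows": [
    [1, 0, 0, 2, 0],
    [1, 0, 0, 2, 0],
    [1, 0, 0, 2, 0],
    [1, 0, 0, 0, 0]
  ]
}}

```text
time: 6.17
tcp_pos: [0.4704, 0.0847, 0.0339]
ee_rot: [-3.142, 0.0, -0.096]
ft_force: [0.4, 2.3, -3.5]
grip_width: 0.146
grasp_force: 68.9
```

Free entry: it is 6 mm below the rim with no contact force. Continue down to contact.

Emit:
{"api": "move_arm", "payload": {
  "rows": [
    [1, 0, 0, 1, 0],
    [1, 0, 0, 1, 0],
    [1, 0, 0, 1, 0],
    [1, 0, 0, 0, 0]
  ]
}}

```text
time: 6.5
tcp_pos: [0.4706, 0.0847, 0.0316]
ee_rot: [-3.141, -0.0, -0.096]
ft_force: [-3.5, 3.2, 4.6]
grip_width: 0.144
grasp_force: 70.1
```

Emit:
{"api": "move_arm", "payload": {
  "rows": [
    [1, 0, 0, 0.7, 0],
    [1, 0, 0, 0.7, 0],
    [1, 0, 0, 0, 0],
    [1, 0, 0, 0, 0]
  ]
}}

```text
time: 6.83
tcp_pos: [0.4707, 0.0847, 0.0316]
ee_rot: [-3.141, -0.0, -0.096]
ft_force: [-14.0, 1.9, 28.8]
grip_width: 0.144
grasp_force: 73.6
```

Emit:
{"api": "move_arm", "payload": {
  "rows": [
    [1, 0, 0, -0.9, 0],
    [1, 0, 0, 0, 0],
    [0.3, 0, 0, 0, 0],
    [0.3, 0, 0, 0, 0],
    [0.3, 0, 0, 0, 0],
    [0.3, 0, 0, -10, 0],
    [0.3, 0, 0, -30, 0],
    [0.3, 0, 0, -40, 0],
    [0.3, 0, 0, -40, 0],
    [0.3, 0, 0, -40, 0],
    [0.3, 0, 0, -40, 0]
  ]
}}

```text
time: 7.75
tcp_pos: [0.47, 0.0844, 0.2336]
ee_rot: [-3.142, -0.001, -0.096]
ft_force: [0.5, 0.4, 0.3]
grip_width: 0.348
grasp_force: 0.0
```

```bash
python3 -c "
from h import *
go([.30,.25,.24],.16)"
```

```text
tcp [0.47   0.0844 0.2336] rpy [-3.1416e+00 -6.0000e-04 -9.6300e-02] spin -0.256 xyz [-141.4 -190.5   -6.4]
```

Emit:
{"api": "move_arm", "payload": {
  "rows": [
    [0.3, -30, -25, 0, 0],
    [0.3, -30, -25, 0, 0],
    [0.3, -30, -25, 0, 0],
    [0.3, -30, -25, 0, 0],
    [0.3, -20, -30, 0, 0],
    [0.3, 0, -30, 0, 0],
    [0.3, 0, -30, 0, 0],
    [0.3, 0, 0, 0, 0]
  ]
}}

```text
time: 8.42
tcp_pos: [0.3491, 0.2905, 0.2315]
ee_rot: [-3.14, -0.001, -0.093]
ft_force: [1.1, -1.0, 0.0]
grip_width: 0.355
grasp_force: 0.0
```

```bash
python3 - <<'E'
from seg import *
print(readout.read_state()['joint_positions'])
for n in('side','top'):
    grab(n,n+'3')
    im=cv2.imread(f'pics/{n}3.png').astype(float); cv2.imwrite(f'pics/{n}3s.png',np.clip((im-130)*255/125,0,255).astype(np.uint8))
tiles([('top3',285,230,40),('top3s',285,230,40),('top3',202,232,40),('side3',310,230,40)],'pics/c5.png')
E
```

```text
[0.6131 0.0837 1.7783 0.0005 1.2784 2.2772]
```

View pics/c5.png

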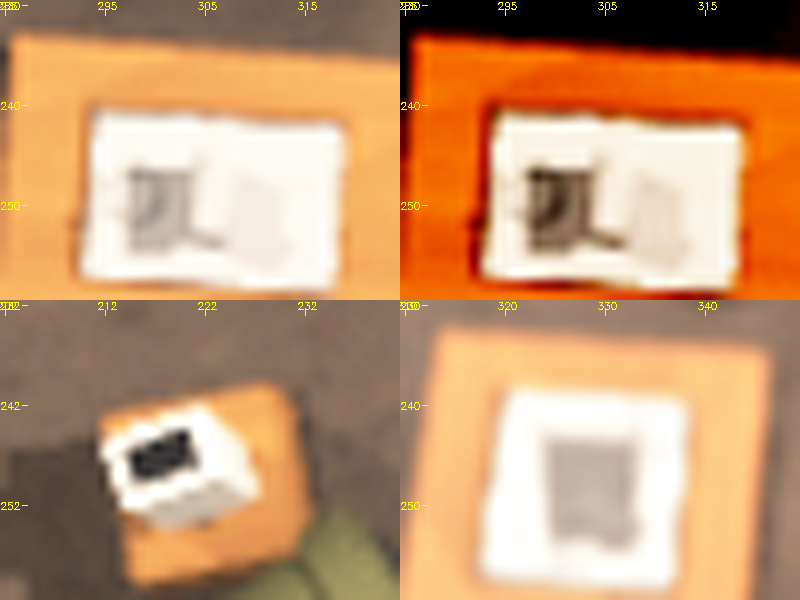

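Top crop: plate sits in the recess; a dark arc ")" at about (299.5,250) inside the rib's shadow suggests the ring is at the left (+y) end. I'll stretch the bright tones to confirm and refine the probe.

```bash
python3 - <<'E'
from seg import *
b=[.4697,.0875,-.0947]
p=segfit('top','top3',b,.024,.06,.09,.0165) if 0 else None
y=np.array([.0947]);ax=np.array([np.sin(.0947),np.cos(.0947)])
for s in(1,-1): print('mark',s,proj('top',[[*(np.array(b[:2])+s*.029*ax),.024]]),proj('side',[[*(np.array([.4727,.0873])+s*.029*ax),.024]]))
for n in('top3','top0','side3'):
    im=cv2.imread(f'pics/{n}.png')[:,:,0].astype(float); 
    o=np.where(im>215,np.clip((im-215)*255/40,0,255),np.clip((im-100)*2,0,255)) 
    cv2.imwrite(f'pics/{n}b.png',cv2.cvtColor(o.astype(np.uint8),cv2.COLOR_GRAY2BGR))
tiles([('top3b',289,236,32),('top0b',384,242,32),('side3b',314,235,32),('top3',206,236,32)],'pics/c6.png')
# flushness: depth heights on board and plate
for n in('top','side'):
    D=np.load(f'pics/{n}3.npy'); q=[.4697,.0875,-.0947] if n=='top' else [.4727,.0873,-.0944]
    def hm(fx,fy):
        c,s=np.cos(q[2]),np.sin(q[2]); uv=proj(n,[[q[0]+c*x-s*y,q[1]+s*x+c*y,.024] for x in fx for y in fy]).round().astype(int)
        uv=np.unique(uv,axis=0); cc,r=ray(n,uv); z=(cc+r*D[uv[:,1],uv[:,0]][:,None])[:,2]; z=z[z<.04]; return round(z.mean()*1000,2),round(z.std()/len(z)**.5*1000,2)
    L=np.linspace
    for nm,a,bb in(('+y end',L(-.025,.025,15),L(.02,.04,8)),('-y end',L(-.025,.025,15),L(-.04,-.02,8)),('+x',L(.019,.026,4),L(-.04,.04,25)),('-x',L(-.026,-.019,4),L(-.04,.04,25)),('bd+y',L(-.05,.05,20),L(.053,.07,6)),('bd-y',L(-.05,.05,20),L(-.07,-.053,6)),('bd+x',L(.037,.05,6),L(-.07,.07,30)),('bd-x',L(-.05,-.037,6),L(-.07,.07,30))): print(n,nm,hm(a,bb))
for n,zz in(('top',.105),):
  for tag in('top0','top3'):
    D=np.load(f'pics/{tag}.npy'); g=np.array([(u,v) for v in range(235,262) for u in range(205,238)]); c,r=ray(n,g); W=c+r*D[g[:,1],g[:,0]][:,None]
    k=(W[:,2]>.108)&(W[:,2]<.15); print(tag,k.sum(),W[k].mean(0)); 
    print('\n'.join(''.join('#' if x else '.' for x in row) for row in k.reshape(27,33)))
    segfit('top',tag,[.4715,.3835,.3],.122,.026,.036,.108); segfit('top',tag,[.4715,.3835,.15],.05,.06,.06,.03)
E
```

```text
mark 1 [[296.9748 249.3785]] [[327.3654 254.3761]]
mark -1 [[312.8808 250.5655]] [[328.8817 242.8137]]
top +y end (np.float64(23.05), np.float64(0.48))
top -y end (np.float64(22.65), np.float64(0.4))
top +x (np.float64(23.18), np.float64(0.53))
top -x (np.float64(23.86), np.float64(0.57))
top bd+y (np.float64(22.14), np.float64(0.38))
top bd-y (np.float64(22.96), np.float64(0.38))
top bd+x (np.float64(23.04), np.float64(0.37))
top bd-x (np.float64(22.55), np.float64(0.36))
side +y end (np.float64(24.26), np.float64(0.29))
side -y end (np.float64(25.23), np.float64(0.61))
side +x (np.float64(24.53), np.float64(0.34))
side -x (np.float64(24.52), np.float64(0.35))
side bd+y (np.float64(23.99), np.float64(0.29))
side bd-y (np.float64(24.75), np.float64(0.28))
side bd+x (np.float64(24.53), np.float64(0.22))
side bd-x (np.float64(24.81), np.float64(0.21))
top0 79 [0.4714 0.3836 0.1202]
.................................
.................................
.................................
.................................
.................................
.................................
...
[... 1161 characters left out ...]
######...............
..........########...............
........##########...............
........##########...............
........###########..............
.........##########..............
.........##########..............
.........########................
..........####...................
...........##....................
.................................
.................................
.................................
.................................
.................................
.................................
.................................
.................................
top top3 [0.4707 0.3832 0.3516] 28.08213637508631
top top3 [0.4709 0.383  0.2153] 204.76231740134062
```

View pics/c6.png

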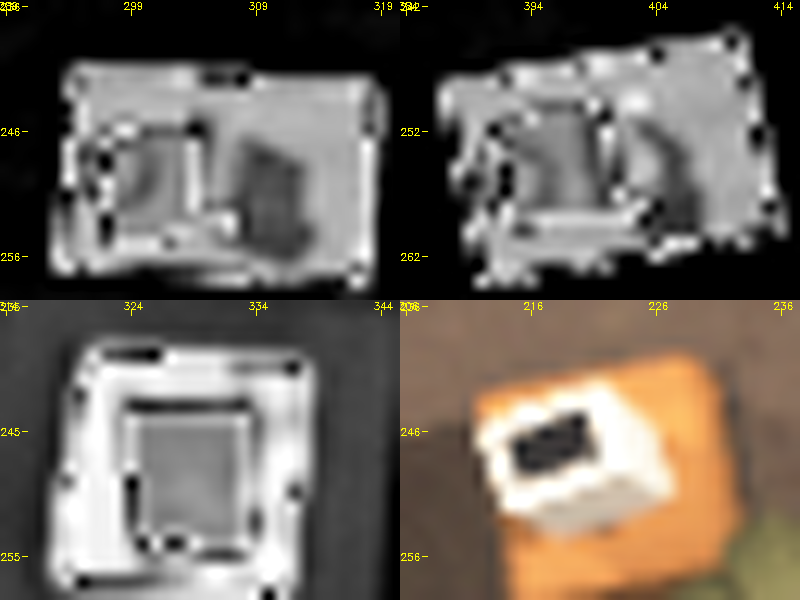

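Emit:
{"api": "move_arm", "payload": {
  "rows": [
    [0.3, 0, 0, 0, -0.12],
    [0.3, 0, 0, 0, -0.12],
    [0.3, 0, 0, 0, -0.12],
    [0.3, 0, 0, 0, -0.12],
    [0.3, 0, 0, 0, -0.12],
    [0.3, 0, 0, 0, -0.12],
    [0.3, 0, 0, 0, -0.12],
    [0.3, 0, 0, 0, -0.12],
    [0, 0, 0, 0, -0.12],
    [-0.2, 0, 0, 0, -0.12],
    [-0.2, 0, 0, 0, -0.12],
    [-0.2, 0, 0, 0, -0.12]
  ]
}}

```text
time: 9.52
tcp_pos: [0.3496, 0.286, 0.2312]
ee_rot: [3.141, 0.0, 1.348]
ft_force: [-0.1, 0.4, -0.3]
grip_width: 0.599
grasp_force: 0.0
```

Emit:
{"api": "move_arm", "payload": {
  "rows": [
    [-0.2, 0, 0, 0, -0.12],
    [-0.2, 0, 0, 0, -0.12],
    [-0.2, 0, 0, 0, -0.12],
    [-0.2, 0, 0, 0, -0.12],
    [-0.2, 0, 0, 0, -0.1],
    [-0.2, 0, 0, 0, 0]
  ]
}}

```text
time: 10.02
tcp_pos: [0.3496, 0.2861, 0.2312]
ee_rot: [3.141, 0.0, 1.927]
ft_force: [0.1, 1.0, 0.3]
grip_width: 0.598
grasp_force: 0.0
```

```bash
python3 - <<'E'
from seg import *
for n,uv in(('side',[[322.4,293.9],[331.5,287.8],[335.7,294.7],[327.5,299]]),('top',[[215.5,245.9],[221.5,241.9],[224.5,247.5]])):
    w=at_z(n,uv,.122); print(n,w[:,:2],w.mean(0)[:2])
D=np.load('pics/side0.npy'); g=np.array([(u,v) for v in range(284,318) for u in range(318,340)]); c,r=ray('side',g); W=c+r*D[g[:,1],g[:,0]][:,None]
k=(W[:,2]>.06)&(W[:,2]<.15); print('\n'.join('%d '%(284+i)+' '.join('%3d'%(x*1000) if m else '  .' for x,m in zip(row,kk)) for i,(row,kk) in enumerate(zip(W[:,2].reshape(34,22),k.reshape(34,22)))))
go([.4725,.380,.22],1.93)
E
```

```text
side [[0.4925 0.3879]
 [0.4674 0.3644]
 [0.4564 0.3906]
 [0.4788 0.4068]] [0.4738 0.3874]
top [[0.4777 0.392 ]
 [0.4912 0.3716]
 [0.4716 0.3612]] [0.4801 0.3749]
284   .   .   .   .   .   .   .   .   .   .   .   .   .   .   .   .   .   .   .   .   .   .
285   .   .   .   .   .   .   .   .   .   .   .   .   .   .   .   .   .   .   .   .   .   .
286   .   .   .   .   .   .   .   .   .   .   .   .   .   .   .   .   .   .   .   .   .   .
287   .   .   .   .   .   .   .   .   .   .   .   .   .   .   .   .   .   .   .   .   .   .
288   .   .   .   .   .   .   .   .   .   .   .   .   .   .   .   .   .   .   .   .   .   .
289   .   .   .   .   .   .   .   .   .   .   .   . 121 116   .   .   .   .   .   .   .   .
290   .   .   .   .   .   .   .   . 120 120 126 121 121 119   .   .   .   .   .   .   .   .
291   .   .   .   .   . 118 122 119 124 121 122 122 125 120 125   .   .   .   .   .   .   .
292   .   .   .   .   . 116 125 122 124 125 118 121 123 124 122   .   .   .   .   .   .   .
293   .   .   .   .   . 115 120 125 123 123 124 124 124 123 122 120   .   .   .   .   .   .
294   .   .   .   
[... 1579 characters left out ...]
64   .  74  77  75  75  69  71  72  69   .   .   .   .   .
312   .   .   .   .   .   .   .   .  66  70  71  67  67  64  62  68   .   .   .   .   .   .
313   .   .   .   .   .   .   .   .  69  65  68  66   .  64  62   .  60   .   .   .   .   .
314   .   .   .   .   .   .   .   .   .  60  64  60   .   .   .   .   .   .   .   .   .   .
315   .   .   .   .   .   .   .   .   .   .   .   .   .   .   .   .   .   .   .   .   .   .
316   .   .   .   .   .   .   .   .   .   .   .   .   .   .   .   .   .   .   .   .   .   .
317   .   .   .   .   .   .   .   .   .   .   .   .   .   .   .   .   .   .   .   .   .   .
tcp [0.3496 0.2861 0.2312] rpy [3.1414 0.0001 1.9273] spin -0.003 xyz [ 44.7 148.1  11.2]
```

Emit:
{"api": "move_arm", "payload": {
  "rows": [
    [-0.2, 9, 30, 0, 0],
    [-0.2, 9, 30, 0, 0],
    [-0.2, 9, 30, 0, 0],
    [-0.2, 9, 30, 0, 0],
    [-0.2, 8.7, 28, 0, 0],
    [-0.2, 0, 0, 25, 0],
    [-0.2, 0, 0, 20, 0],
    [-0.2, 0, 0, 0, 0]
  ]
}}

```text
time: 10.68
tcp_pos: [0.472, 0.3786, 0.1817]
ee_rot: [-3.135, 0.002, 1.919]
ft_force: [-0.6, -1.1, -0.7]
grip_width: 0.6
grasp_force: 0.0
```

```bash
python3 - <<'E'
from seg import *
go([.4725,.380,.072],1.92)
im,D=grab('side','side4'); tiles([('side4',300,260,64)],'pics/c7.png',640,480)
E
```

```text
tcp [0.472  0.3786 0.1817] rpy [-3.1351  0.0019  1.9195] spin -0.001 xyz [  1.1   0.9 109.7]
```

View pics/c7.png

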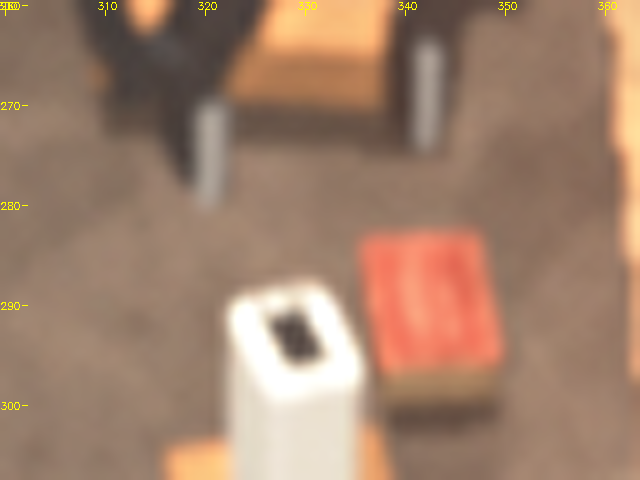

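Fingers straddle the probe: pad tips at (320,279.5) and (342,274.5), handle top centre about (329,294.5). I check the alignment in this one view.

```bash
python3 - <<'E'
from seg import *
a=at_z('side',[[320,279.5],[342,274.5]],.1817+.0075); print(a,a.mean(0))
uv=[[323,291],[331.5,288.3],[335.6,297.5],[327.2,300.2]]
w=at_z('side',uv,.122); print(w[:,:2],w.mean(0)); e=w[1]-w[0]+w[2]-w[3]; print('x-edge ang',np.arctan2(-e[1],-e[0])); e=w[0]-w[1]+w[3]-w[2]; e=w[3]-w[0]+w[2]-w[1]; print('y-edge',np.arctan2(-e[0],e[1]))
E
```

```text
[[0.4993 0.4007 0.1892]
 [0.4413 0.3813 0.1892]] [0.4703 0.391  0.1892]
[[0.4908 0.3769]
 [0.4675 0.3663]
 [0.4569 0.401 ]
 [0.4796 0.4112]] [0.4737 0.3889 0.122 ]
x-edge ang 0.42191352015459993
y-edge 0.3062865442005208
```

Emit:
{"api": "move_arm", "payload": {
  "rows": [
    [-0.2, 0, 1.5, 20, 0],
    [-0.2, 0, 0, 25, 0],
    [-0.2, 0, 0, 25, 0],
    [-0.2, 0, 0, 20, 0],
    [-0.2, 0, 0, 12, 0],
    [-0.2, 0, 0, 7, 0],
    [-0.2, 0, 0, 0, 0]
  ]
}}

```text
time: 11.32
tcp_pos: [0.4744, 0.3806, 0.0769]
ee_rot: [-3.141, 0.0, 1.923]
ft_force: [-0.1, 1.2, -0.0]
grip_width: 0.599
grasp_force: 0.0
```

Emit:
{"api": "move_arm", "payload": {
  "rows": [
    [1, 0, 0, 0, 0],
    [1, 0, 0, 0, 0],
    [1, 0, 0, 0, 0],
    [1, 0, 0, 0, 0],
    [1, 0, 0, 0, 0],
    [1, 0, 0, 0, 0],
    [1, 0, 0, 0, 0],
    [1, 0, 0, 0, 0]
  ],
  "newtons": 40
}}

```text
time: 11.98
tcp_pos: [0.4749, 0.3811, 0.0785]
ee_rot: [3.139, -0.001, 1.924]
ft_force: [-0.7, -0.4, 7.5]
grip_width: 0.3
grasp_force: 39.7
```

Emit:
{"api": "move_arm", "payload": {
  "rows": [
    [1, 0, 0, -4, 0],
    [1, 0, 0, -8, 0],
    [1, 0, 0, -12, 0],
    [1, 0, 0, -16, 0],
    [1, 0, 0, -20, 0],
    [1, 0, 0, -20, 0],
    [1, 0, 0, -20, 0],
    [1, 0, 0, -10, 0],
    [1, 0, 0, 0, 0],
    [1, 0, 0, 0, 0]
  ],
  "newtons": 60
}}

```text
time: 12.82
tcp_pos: [0.4742, 0.3807, 0.1868]
ee_rot: [3.141, -0.0, 1.924]
ft_force: [-0.6, 0.2, -1.8]
grip_width: 0.295
grasp_force: 59.0
```

```bash
python3 - <<'E'
from seg import *
go([.4734,.1136,.18],1.92)
E
```

```text
tcp [0.4742 0.3807 0.1868] rpy [ 3.1412 -0.0001  1.9238] spin 0.004 xyz [-250.7  -92.2    6.8]
```

Emit:
{"api": "move_arm", "payload": {
  "rows": [
    [1, -15, -5.5, 0, 0],
    [1, -30, -11, 0, 0],
    [1, -30, -11, 0, 0],
    [1, -30, -11, 0, 0],
    [1, -30, -11, 0, 0],
    [1, -30, -11, 0, 0],
    [1, -30, -11, 0, 0],
    [1, -25, -9, 0, 0],
    [1, -20, -7.5, 0, 0],
    [1, -10.7, -4.2, 0, 0],
    [1, 0, 0, 0, 0],
    [1, 0, 0, 0, 0]
  ]
}}

```text
time: 13.82
tcp_pos: [0.4743, 0.1138, 0.1862]
ee_rot: [-3.141, -0.0, 1.923]
ft_force: [0.3, 0.6, -1.4]
grip_width: 0.299
grasp_force: 59.0
```

Emit:
{"api": "move_arm", "payload": {
  "rows": [
    [1, 0, 0, 25, 0],
    [1, 0, 0, 25, 0],
    [1, 0, 0, 16, 0],
    [1, 0, 0, 8, 0],
    [1, 0, 0, 0, 0],
    [1, 0, 0, 0, 0]
  ]
}}

```text
time: 14.32
tcp_pos: [0.4746, 0.1143, 0.1131]
ee_rot: [-3.142, -0.0, 1.925]
ft_force: [0.7, 1.1, -1.3]
grip_width: 0.298
grasp_force: 59.2
```

```bash
python3 - <<'E'
from seg import *
go([.4734,.1136,.105],1.92)
for n in('side','top'): grab(n,n+'5')
tiles([('side5',300,215,52),('top5',280,220,52)],'pics/c8.png',400,400)
s=readout.read_state(); x,y,z=s['tcp_pos']; print('foot pred side',proj('side',[[x,y,z-.0725]]), 'mark pred side cal',proj('side',[[.4727+.0028,.0873+.0289,.024]]), 'mark robot frame',proj('side',[[.4734,.1136,.024]]))
E
```

```text
tcp [0.4746 0.1143 0.1131] rpy [-3.1415 -0.0001  1.9246] spin 0.005 xyz [-0.3 -1.4  8.1]
foot pred side [[327.5827 249.9187]] mark pred side cal [[327.3476 254.3822]] mark robot frame [[327.9899 253.8521]]
```

View pics/c8.png

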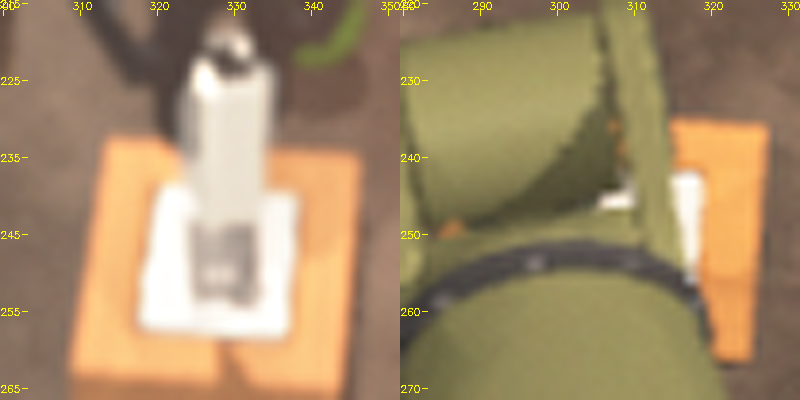

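The side crop shows the probe over the plate's near end, sleeve tip at about (328,250); the top view is blocked. Depth should locate the foot.

```bash
python3 - <<'E'
from seg import *
D=np.load('pics/side5.npy'); g=np.array([(u,v) for v in range(238,260) for u in range(318,339)]); c,r=ray('side',g); W=c+r*D[g[:,1],g[:,0]][:,None]
print('\n'.join('%d '%(238+i)+' '.join('%3d'%(z*1000) for z in row) for i,row in enumerate(W[:,2].reshape(22,21))))
for lo,hi in((.034,.044),(.048,.075),(.085,.11)):
    k=(W[:,2]>lo)&(W[:,2]<hi)&(abs(g[:,0]-328)<7)&(abs(W[:,1]-.118)<.02); q=W[k]; print(lo,k.sum(),q.mean(0),np.median(q,0), g[k].mean(0))
D=np.load('pics/side3.npy');W=c+r*D[g[:,1],g[:,0]][:,None]
segfit('side','side3',[.4727,.0873,-.0944],.024,.11,.15,.012,drop=lambda g:g[:,1]>258)
# plate inside the recess from the white edges
im=cv2.imread('pics/side3.png').astype(int); m=((im[:,:,0]>200)).astype(np.uint8); m[:,:315]=0;m[:,343:]=0;m[:236]=0;m[261:]=0
m=cv2.morphologyEx(m,cv2.MORPH_CLOSE,np.ones((13,13)))
cc=max(cv2.findContours(m,0,2)[0],key=cv2.contourArea); M=cv2.moments(m,True); print('plate side centroid',at_z('side',[[M['m10']/M['m00'],M['m01']/M['m00']]],.024))
P=np.zeros((480,640),np.uint8); 
E
```

```text
238  25  26  24  23  28  94  98 103 107 110 114 111 108 108 112 107  23  21  27  29  26
239  21  27  22  22  24  24  91  98 103 111 109 107 108 107 100 109  28  25  31  27  22
240  28  24  18  23  23  28  88  90 107 106 103 103 102 104 101  98  28  23  24  28  24
241  21  24  14  27  20  26  53  91  97 102 104  98  97  97  92  98  24  18  19  26  24
242  23  19  24  27  24  24  56  86 100  97  94  96  93  96  90  86  25  21  24  20  22
243  27  22  23  21  22  22  50  52  87  95  93  88  88  92  88  88  25  22  28  24  22
244  27  23  29  25  21  26  49  45  48  86  90  88  51  49  48  48  27  27  21  25  13
245  25  18  20  28  27  28  39  48  43  71  73  68  45  40  44  43  21  25  23  24   7
246  22  11  27  21  17  24  35  38  41  72  70  63  39  40  46  38  23  20  22  23  12
247  24  14  22  22  19  25  31  33  33  59  64  65  36  37  40  34  27  29  25  22  12
248  24  11  26  25  24  19  30  33  27  56  62  60  36  25  31  28  28  25  23  29  24
249  27  23  22  22  28  26  25  26  23  25  53  25  28  22  28  24  24  27  24  27  23
250  21  24  19  25  27  27  29  23  25  45 
[... 453 characters left out ...]
21  26  23  25  21  26  14  24
256  29  20  25  23  24  25  25  26  24  20  24  23  24  28  24  26  24  27  20  10  24
257  25  24  24  23  23  19  29  23  24  23  25  23  26  20  20  30  19  24  25   9  27
258  23  24  16  24  22  24  23  17  19  22  19  24  20  20  24  20  21  20  16  22  27
259  24  23  26  24  27  22  25  22  31  22  26  23  23  25  25  22  18  18  15  21  24
0.034 2 [0.4637 0.0986 0.0383] [0.4637 0.0986 0.0383] [331.  247.5]
0.048 16 [0.4749 0.124  0.062 ] [0.4742 0.1262 0.063 ] [327.75   247.0625]
0.085 35 [0.4727 0.132  0.096 ] [0.4714 0.1339 0.0971] [328.6286 240.5143]
side side3 [ 0.4727  0.0872 -0.0944] 9.449849792192628
plate side centroid [[0.4723 0.0869 0.024 ]]
```

```bash
python3 - <<'E'
from seg import *
print(at_z('side',[[328,252.5],[328,252.2],[328,250]],.0406))
go([.4734,.1136,.105],1.92)
E
```

```text
[[0.4737 0.1258 0.0406]
 [0.4737 0.1243 0.0406]
 [0.4736 0.1136 0.0406]]
tcp [0.475  0.1141 0.1138] rpy [3.1399 0.0003 1.9242] spin 0.004 xyz [ 0.1 -1.7  8.8]
```

Emit:
{"api": "move_arm", "payload": {
  "rows": [
    [1, -2.5, 0, 5, 0],
    [1, 0, 0, 5, 0],
    [1, 0, 0, 0, 0],
    [1, 0, 0, 0, 0],
    [1, 0, 0, 0, 0]
  ]
}}

```text
time: 14.83
tcp_pos: [0.4753, 0.1113, 0.1029]
ee_rot: [3.142, -0.0, 1.924]
ft_force: [-0.5, 0.5, -0.7]
grip_width: 0.296
grasp_force: 59.2
```

```bash
python3 - <<'E'
from seg import *
go([.4734,.1136,.105],1.92)
grab('side','side6')
D=np.load('pics/side6.npy'); g=np.array([(u,v) for v in range(244,262) for u in range(320,337)]); c,r=ray('side',g); W=c+r*D[g[:,1],g[:,0]][:,None]
print('\n'.join('%d '%(244+i)+' '.join('%3d'%(z*1000) for z in row) for i,row in enumerate(W[:,2].reshape(18,17))))
im=cv2.imread('pics/side6.png'); cv2.imwrite('pics/side6s.png',np.clip((im.astype(float)-90)*1.55,0,255).astype(np.uint8))
tiles([('side6',312,232,32),('side6s',312,232,32)],'pics/c9.png',400,400)
E
```

```text
tcp [0.4753 0.1113 0.1029] rpy [ 3.1415 -0.      1.9237] spin 0.004 xyz [ 2.8 -1.  -2.1]
244  26  24  26  27  44  85  89  86  86  84  84  84  84  80  24  24  25
245  25  22  24  23  40  40  81  82  83  81  80  77  76  46  27  23  26
246  23  25  25  24  37  40  75  78  77  61  37  37  39  39  18  21  22
247  25  24  22  21  33  33  37  59  60  60  36  37  33  38  23  21  17
248  25  21  23  25  28  33  33  57  60  53  29  32  30  30  25  22  18
249  24  26  25  28  28  25  45  50  55  51  31  28  31  27  22  25  19
250  28  29  26  21  26  21  24  46  49  48  30  22  22  25  27  24  21
251  30  28  20  22  22  20  25  42  40  26  24  23  22  29  28  25  25
252  18  26  29  25  23  26  29  37  38  35  23  23  25  21  25  23  22
253  25  18  22  26  23  25  25  31  32  32  27  23  26  25  23  22  22
254  25  30  25 1144  22  24  25  26  25  21  33  22  24  21  27  25  24
255  23  25  23  25  25  28  23  23  25  24  21  23  24  21  21  23  21
256  25  24  24  19  26  24  29  26  21  22  23  27  26  23  22  26  24
257  22  25  22  22  26  22  21  23  23  25  24  21  26  23  23  24  22
258  20  21  21  21  23  20  23  22  22  24  18  18  22  20  25  19  23
259  24  25  18  24  27  29  28  20  20  20  24  22  26  23  17  18  17
260  29  25  25  22  21  30  23  22  25  24  21  25  22  20  20  26  25
261  25  24  27  23  25  21  29  25  23  25  28  27  23  27  25  26  27
```

View pics/c9.png

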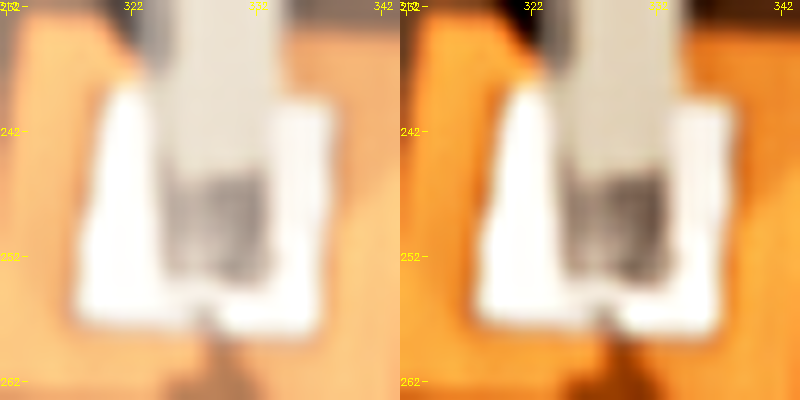

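The crop shows the foot just above the plate at about (328,252), near edge v≈253.5; plate near edge v≈257.5.

```bash
python3 - <<'E'
from seg import *
print(at_z('side',[[328,253.5]],.0304)[0], at_z('side',[[328,254.3]],.0304)[0])
q=(.4725,.087,-.0944)
print('plate corners px',proj('side',pol(q,.024,.06,.09)).tolist())
im=cv2.imread('pics/side3.png')[:,:,0].astype(int); print(im[254:264,324],im[250,312:350])
im=cv2.imread('pics/side3.png')[:,:,0].astype(int); print(im[254:264,333],im[232:246,324])
E
```

```text
[0.4735 0.1191 0.0304] [0.4735 0.123  0.0304]
plate corners px [[317.7041416556545, 256.9637358584964], [320.4086483123027, 239.0708400769421], [338.29457801024876, 240.2695348313527], [336.31635231416146, 258.2580372835734]]
[241 248 247 227 174 138 129 131 129 123] [126 129 127 125 122 122 177 248 254 253 253 251 221 174 170 172 176 177
 175 169 170 208 247 253 251 226 155 131 135 134 133 135 127 101  87 102
 113 118]
[215 236 250 247 212 150 126 124 125 125] [112 117 125 129 129 131 156 222 250 251 242 224 204 201]
```

Emit:
{"api": "move_arm", "payload": {
  "rows": [
    [1, 0.9, 0.4, 2, 0],
    [1, 0, 0, 2, 0],
    [1, 0, 0, 1, 0],
    [1, 0, 0, 0, 0],
    [1, 0, 0, 0, 0]
  ]
}}

```text
time: 15.3
tcp_pos: [0.4753, 0.1123, 0.0977]
ee_rot: [-3.141, -0.0, 1.924]
ft_force: [0.4, -0.5, -0.8]
grip_width: 0.299
grasp_force: 59.2
```

Emit:
{"api": "move_arm", "payload": {
  "rows": [
    [1, 0, 0, 1, 0],
    [1, 0, 0, 1, 0],
    [1, 0, 0, 1, 0],
    [1, 0, 0, 0, 0],
    [1, 0, 0, 0, 0],
    [1, 0, 0, 0, 0]
  ]
}}

```text
time: 15.8
tcp_pos: [0.4754, 0.1123, 0.0949]
ee_rot: [3.141, 0.0, 1.924]
ft_force: [0.3, 1.1, 0.6]
grip_width: 0.295
grasp_force: 59.2
```

Emit:
{"api": "move_arm", "payload": {
  "rows": [
    [1, 0, 0, 1, 0],
    [1, 0, 0, 1, 0],
    [1, 0, 0, 0, 0],
    [1, 0, 0, 0, 0],
    [1, 0, 0, 0, 0]
  ]
}}

```text
time: 16.22
tcp_pos: [0.4754, 0.1123, 0.0929]
ee_rot: [3.141, 0.0, 1.924]
ft_force: [0.7, 0.3, 1.2]
grip_width: 0.295
grasp_force: 59.3
```

Emit:
{"api": "move_arm", "payload": {
  "rows": [
    [1, 0, 0, 0.7, 0],
    [1, 0, 0, 0.6, 0],
    [1, 0, 0, 0, 0],
    [1, 0, 0, 0, 0],
    [1, 0, 0, 0, 0]
  ]
}}

```text
time: 16.63
tcp_pos: [0.4754, 0.1123, 0.0915]
ee_rot: [3.141, -0.0, 1.924]
ft_force: [0.9, 0.7, 2.7]
grip_width: 0.299
grasp_force: 59.5
```

```bash
python3 - <<'E'
from seg import *
f=[];p=[]
for i in range(25):
    s=snapshot('side'); r=readout.read_state(); f.append(r['ft_force']);p.append(r['tcp_pos'])
print(np.mean(f,0),np.std(f,0)/5,np.mean(p,0),r['time'],r['ee_rot'])
grab('side','side7')
D=np.load('pics/side7.npy'); g=np.array([(u,v) for v in range(244,262) for u in range(320,337)]); c,r=ray('side',g); W=c+r*D[g[:,1],g[:,0]][:,None]
print('\n'.join('%d '%(244+i)+' '.join('%3d'%(z*1000) for z in row) for i,row in enumerate(W[:,2].reshape(18,17))))
# flush check
D=np.load('pics/side7.npy'); tiles([('side7',312,232,32)],'pics/c10.png',480,480)
E
```

```text
[1.0047 0.0727 2.0953] [0.095  0.0991 0.1065] [0.4754 0.1123 0.0915] 17.8833 [3.1415 0.     1.9238]
244  21  28  27  26  77  82  82  87  89  88  84  83  82  82  27  25  21
245  24  25  28  28  66  76  87  84  84  78 1144  82  78  72  26  19  26
246  29 1144  23  23  36  72  78  75  78  79  76  76  73  72  24  22  20
247  22  24  26  21  33  69  74  76  70  66  69  68  67  66  26  23  24
248 1144  25  19  27  28  30  75  68  68  69  64  64  60  30  29  24  29
249  22  29  21  23  22  24  65  67  55  55  24  23  29  26  22  23  22
250  25  26  25  26  21  25  42  50  49  51  23  23  20  23  22  27  20
251  29  21  25  28  27  24  44  46  44  42  20  24  24  26  24  23  19
252  26  25  21  21  25  25  34  39  38  38  24  20  21  20  31  25  23
253  22  24  24  25  25  25  22  39  32  28  24  21  23  19  24  23  17
254  25  23  23  23  23  25  27  29  30  31  24  26  26  29  24  28  19
255  23  23  23  23  22  21  23  23  29  24  19  26  27  24  27 1144  25
256  23  20  24  27  22  22  24  27  24  23  25  19  22  25  24  26  23
257  23  24  24  25  24  23  25  25  26  25  27  23  22  20  27  26  25
258  20  20  18  22  23  20  20  20  22  22  18  21  25  19  16  23  25
259  27  20  18  27  22  25  27  27  22  22  23  22  18  20  19  17  17
260  22  26  28  23  29  29  24  21  21  20  26  25  25  26  21  23  29
261  22  21  23  26  30  29  24  27  25  24  28  23  23  24  22  23  28
```

View pics/c10.png

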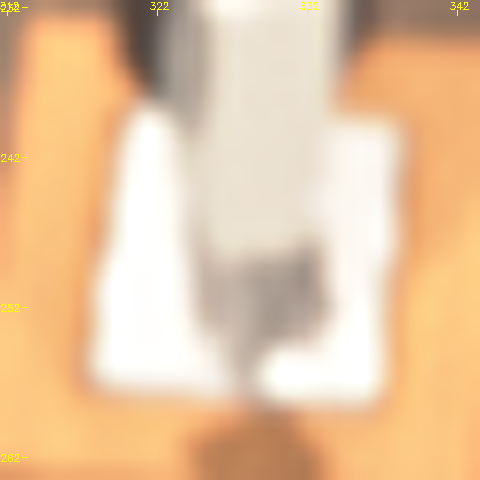

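```bash
python3 -c "
from h import *
print(manip.job_done())"
```

```text
the job is handed in; nothing more can be done
None
```

I handed the job in at 17.9 s: the plate is pressed flush into the board, and the probe is held upright at the ring position, pressing with about 3 N (tip roughly halfway in). The foot should be inside the ring to within about 2–3 mm, but I could not see the foot and the whole ring together to confirm it.

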